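# Raise the sanding-hood window to the marker and start the extraction

## Robot

A 6-joint arm with a two-finger parallel gripper is mounted at the origin on the work surface. World frame = base frame: x ahead of the robot, y to its left, z up, the work surface at z = 0. Lengths are in m, angles in degrees, forces in N, time in s.
With the tool pointing down it reaches from about 0.325 to 0.85 m from the base axis. Payload 15.5 kg.
Tool frame: the origin (TCP) lies at the very end of the fingers, on their centre line; the grasp point (between the pads) lies arm.grip_depth behind it (arm.grip_depth is the distance from the TCP to the grasp point, in m); z points along the fingers, y is the direction in which the jaws open and shut (so a half turn about z gives the same grasp; the last joint's range is limited). The gripper opens to 91 mm and grips with 3 to 60 N. Pads are 32 mm wide; open, the fingers measure 118 mm over their backs; the gripper's body (76 mm by 178 mm) begins 60 mm behind the grasp point.
Start: joints at [67.81, 28.281, 77.091, -0, 74.628, -5.472], TCP at [0.18, 0.599, 0.184] pointing down, gripper open.
Joint ranges: [-166.48, 166.48], [-47.26, 123.95], [12.59, 153.08], [-70.14, 250.14], [6.76, 159.57], [-176.63, 176.63]. Speed limits (degrees/s): [108.29, 108.29, 147.25, 172.46, 172.46, 172.46].

## Interface

Orientations are given as a 3x3 rotation matrix whose columns are the frame's x, y, z axes.
In Python, from rig import arm gives the robot as it stands. Calls block until the motion is done:
- arm.move_to(position, orientation): joint-space move of the TCP to a pose.
- arm.move_l(position, orientation=None, feed=0.15): straight line of the TCP; orientation=None keeps the orientation; feed is the mean speed in m/s.
- arm.move_joints(angles): joint-space move.
- arm.grip(opening): finger opening in m; the grip force is fixed at half the most; returns when the fingers have stopped.
- arm.sleep(seconds).
- arm.solve_ik(position, orientation): joint angles nearest the present ones, or None.
- arm.snapshot(name): name is "side" or "top"; returns the picture (480x640x3 uint8, red, green, blue); there is no depth.
- arm.get_calibration(name): a dict with "intrinsics" (3x3 intrinsics, pixels), "cam_to_world" (4x4, takes a point from camera to world coordinates). Camera axes: x right, y down, z forward; pixel columns grow to the right and rows downward; lengths in m; the calibration is good to about 2 mm. A picture is of the moment at which its call begins. get_calibration takes no time and is no camera call.
A pose or a line that the arm cannot do raises arm.Unreachable and nothing moves.
- arm.sign_off(): hands the job in, once; it reports no verdict.
Readings, each from a call of its own:
- arm.current_t(): time.
- arm.current_joint_positions(): joint angles.
- arm.current_dq(): joint speeds.
- arm.current_tau(): joint torques, N m.
- arm.current_ee_pos(): TCP position.
- arm.current_tool_rot(): TCP orientation.
- arm.current_force(): force on the tool from outside, world axes, zero at the start.
- arm.current_torque(): the same for the moment, N m.
- arm.current_width(): finger opening in m.
Only numpy, scipy, OpenCV 4.12 (cv2) and the standard library are available. Lean on these libraries where they do the work, as an engineer would, in place of code of your own. Each camera call takes 0.05 s, during which the arm holds its last target. There are 200 camera calls.

## Task

With the fingertips, push the sanding hood's sloping window up from beneath its orange lip until the lip is level with the yellow marker on the rail, and leave it standing there; then press the green start button fully down, let it go and end clear of everything. Do not pinch the lip between the fingers, do not shift the marker, and leave all the loose things where they are.

Things in the scene. Friction and masses are not known exactly. Their poses are not given: they have to be found in the camera images.
- hood: Plywood sanding hood fixed on the bench, base board 420 x 420 x 20 mm, 390 mm tall. Origin: centre of its underside; its -x side faces the robot. Its front leans back at 45 degrees: a clear window slides on two blue rails (186 mm either side of the middle in y); the upper half of the slope is a fixed clear pane. Rear and part of the top are open.
- lip (a point): Middle of the orange lip, a ledge at the sliding window's lower edge. Axes: z up the slope as the window slides, y level along the lip, x square into the window (-x: out, to the robot and up). Lip 280 mm long (y), 14 mm thick (z, +-7), reaching 25 mm from here in -x, 14 mm in +x. A black rubber strip lies on its top. Rail faces: 8 mm in +x. Below it is an open gap of 45 mm or more along the slope to the blue sill.
- sash (a joint): Travel of the window up its slope in m: 0 fully down, 0.19 at its upper stop; starts between 0 and 0.035. Counterweighted, it stays where it is left; about 2 to 5 N along the slope moves it. The fixed pane begins 27 mm above the lip's strip when at the upper stop.
- mark (a point): Middle of the yellow marker clip on the blue rail at the hood's +y side (left as the robot sees it): a block 18 x 36 x 20 mm (x, y, z), with a small nib pointing towards the lip's end. Same axes as lip, 187 mm in +y of it. The lip is level with it when the two points agree along z (up the slope); that takes 48 to 158 mm of travel.
- start_top (a point): Centre of the top of the green start button, 32 mm across, pressed straight down. It sits in a black collar on a grey box 80 x 80 x 50 mm fixed to the bench beside the hood, left or right; the top is about 72 mm above the bench.
- start (a joint): How far the green button is pressed, in m: 0 out, 0.006 fully down. A spring pushes it back; fully down takes 5 N.
- glue: Bystander: yellow glue bottle with orange cap, 56 mm across, 160 mm tall. Origin at the centre of its underside.
- sanding_block: Bystander: cork sanding block, 90 x 60 x 30 mm, on the bench in front of the hood. Origin at the centre of its underside.
- tin: Bystander: round tin with blue label, 68 mm across, 60 mm tall, on the bench in front of the hood. Origin at the centre of its underside.
- workpiece: Bystander: stepped wooden piece 120 x 160 x 74 mm, standing inside the hood. Origin at the centre of its underside.
- cup: Bystander: black travel cup with red lid, 80 mm across, 144 mm tall. Origin at the centre of its underside.
- water: Bystander: clear water bottle, 66 mm across, 200 mm tall. Origin at the centre of its underside.
- screwdriver: Bystander: screwdriver with red handle, lying on the bench.

How it is judged:
By the outcome, as a careful person would: the job done as asked, in the order asked, and still so for the second after the job is handed in, with the robot touching nothing.
It also fails if it takes over 48 s, if anything falls off the work surface, if the arm or the gripper's body presses on something with over 40 N, if the wrist force passes 120 N, or if a joint passes its speed limit or range.

## Working session

There is one attempt and no reset: what is moved stays moved. The work goes in short steps, each a Python script; the robot and the scene stay as the last script left them, time stands still between calls to the robot, and variables do not carry over. Pictures are saved under pics/ and viewed, about 8 in all and at most 12, crops included, and the job is handed in when it is done.

```bash
mkdir -p pics; ls; python3 - <<'E'
from rig import arm
import cv2,numpy as np
np.set_printoptions(precision=4,suppress=True)
for n in("side","top"):
    cv2.imwrite(f"pics/{n}0.png",arm.snapshot(n)[:,:,::-1])
    c=arm.get_calibration(n);print(n,c["intrinsics"],c["cam_to_world"])
print(arm.current_t(),arm.grip_depth,arm.current_tool_rot())
E
```

```text
pics
side [[619.9825   0.     326.2087]
 [  0.     619.9825 252.1618]
 [  0.       0.       1.    ]] [[-0.7123  0.5465 -0.4403  1.3641]
 [ 0.7017  0.5687 -0.4292  0.7933]
 [ 0.0158 -0.6147 -0.7886  1.6453]
 [ 0.      0.      0.      1.    ]]
top [[451.9017   0.     321.6494]
 [  0.     451.9017 231.1286]
 [  0.       0.       1.    ]] [[ 0.008  -0.9866  0.163   0.3138]
 [-0.9999 -0.0096 -0.0093 -0.0222]
 [ 0.0108 -0.1629 -0.9866  1.494 ]
 [ 0.      0.      0.      1.    ]]
0.1 0.0188 [[-0.9577  0.2876 -0.0004]
 [ 0.2876  0.9577 -0.001 ]
 [ 0.0001 -0.0011 -1.    ]]
```

View pics/side0.png

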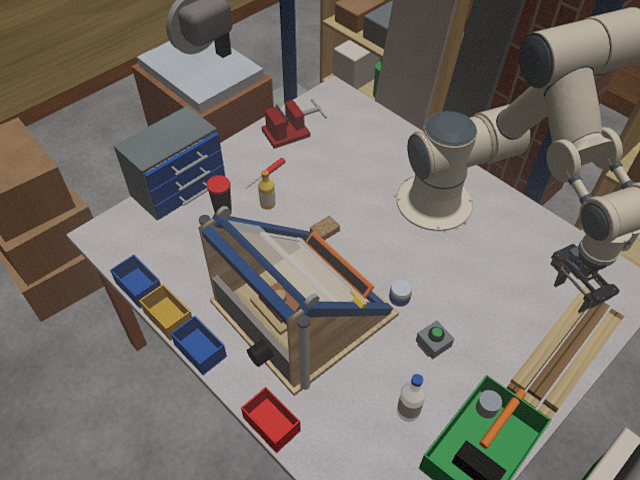

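View pics/top0.png

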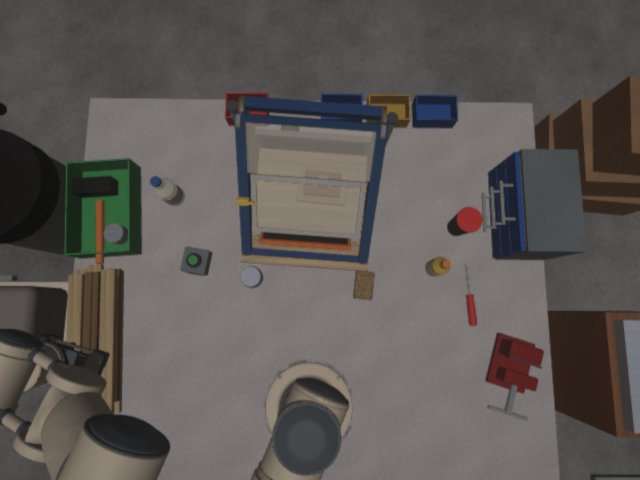

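The side view shows the hood from behind-left: orange lip near (340,265), yellow marker (358,300), green button (437,334). In the top view the lip is near (305,242), the marker (245,202) and the button (194,260). I'll enlarge both to get precise pixels.

```bash
python3 - <<'E'
import cv2,numpy as np
a=cv2.imread("pics/top0.png")[180:300,180:390];b=cv2.imread("pics/side0.png")[215:365,290:480]
cv2.imwrite("pics/ctop.png",cv2.resize(a[:, :200],None,fx=4,fy=4,interpolation=cv2.INTER_CUBIC))
cv2.imwrite("pics/cside.png",cv2.resize(b,None,fx=4,fy=4,interpolation=cv2.INTER_CUBIC))
E
```

```text
(no output)
```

View pics/ctop.png

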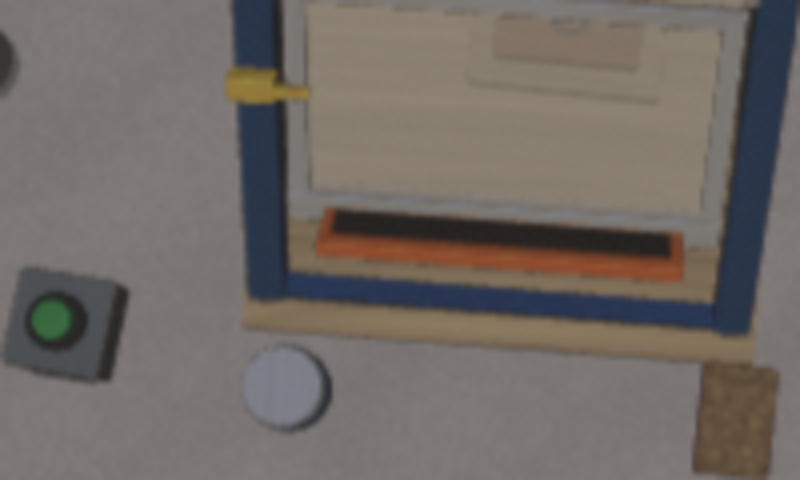

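View pics/cside.png

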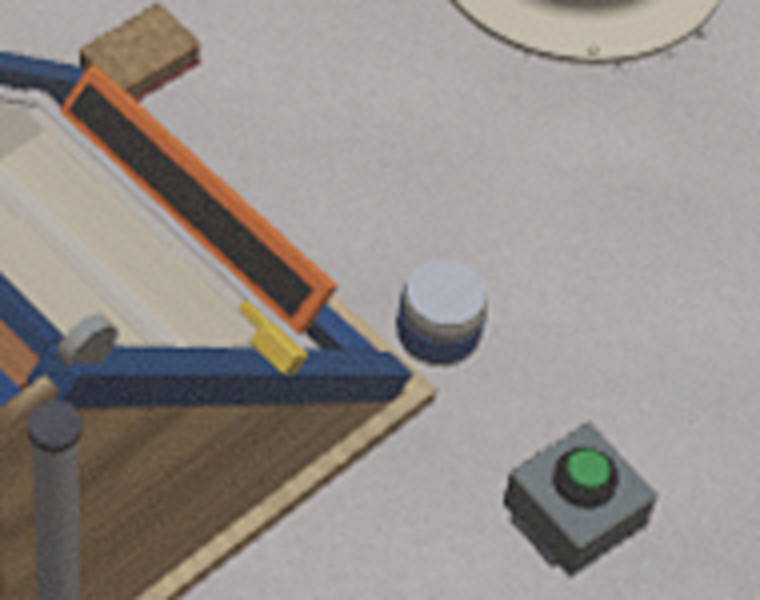

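```bash
cat > vis.py <<'E'
from rig import arm
import numpy as np
from scipy.optimize import least_squares
np.set_printoptions(precision=4,suppress=True)
C={n:arm.get_calibration(n) for n in("side","top")}
OFF={"side":np.array([290,215]),"top":np.array([180,180])}
def proj(n,P):
    T=np.linalg.inv(C[n]["cam_to_world"]);p=(np.atleast_2d(P)@T[:3,:3].T+T[:3,3])@C[n]["intrinsics"].T
    return p[:,:2]/p[:,2:]
def up(n,uv): return (np.atleast_2d(uv)+.5)/4-.5+OFF[n]      # crop (x4) pixel -> image pixel
def down(n,uv): return (uv-OFF[n]+.5)*4-.5
def axes(yaw):
    c,s=np.cos(yaw),np.sin(yaw);h=np.sqrt(.5)
    return np.array([[c,-s,0],[s,c,0],[0,0,1]])@np.array([[h,0,h],[0,1,0],[-h,0,h]])   # cols x,y,z of the lip frame
def onplane(n,uv,z):
    K,T=C[n]["intrinsics"],C[n]["cam_to_world"];d=T[:3,:3]@np.linalg.inv(K)@[*uv,1];return T[:3,3]+d*(z-T[2,3])/d[2]
BOX=np.array([[a,b,c] for a in(-.009,.009) for b in(-.018,.018) for c in(-.01,.01)])
E
python3 - <<'E'
from vis import *
obs=[("side",(-.025,-.14,.007),(95,65)),("side",(-.025,.14,.007),(335,290)),
     ("top",(-.025,.14,-.007),(318,254)),("top",(-.025,-.14,-.007),(683,280))]
f=lambda p:np.concatenate([(proj(n,p[:3]+axes(p[3])@q)-up(n,uv))[0] for n,q,uv in obs])
r=least_squares(f,[.5,0,.1,0]);L=r.x[:3];A=axes(r.x[3])
print("lip",L,"yaw",np.degrees(r.x[3]),"res px",r.fun)
for n in C:
  for d in(.05,.07,.09,.11):
    u=down(n,proj(n,L+A@[0,.187,d]+BOX@A.T));print(n,d,"bbox",u.min(0),u.max(0))
b={"top":up("top",(50,320))[0],"side":up("side",(588,468))[0]}
g=least_squares(lambda P:np.concatenate([(proj(n,P)-b[n])[0] for n in b]),[.5,.3,.07]);print("button",g.x,g.fun)
print([onplane(n,b[n],.072) for n in b])
print("tin",onplane("top",up("top",(285,385))[0],.06),"block",onplane("top",up("top",(737,420))[0],.03))
print("sill ",[onplane("top",up("top",q)[0],.04) for q in((290,285),(715,315))])
print("base front",[onplane("top",up("top",q)[0],.02) for q in((243,328),(755,360))])
print("water",onplane("top",(168,190),.12))
E
```

```text
lip [0.5136 0.0169 0.1089] yaw -3.93411334376522 res px [-1.131   0.2279 -0.7546 -0.5009 -0.7581  0.2711 -0.7591  0.8509]
side 0.05 bbox [298.9221 328.4201] [360.021  379.8948]
side 0.07 bbox [285.7103 327.9779] [347.3609 379.9454]
side 0.09 bbox [272.2439 327.5272] [334.4562 379.9969]
side 0.11 bbox [258.5155 327.0676] [321.2999 380.0495]
top 0.05 bbox [230.3073 151.2668] [283.1    190.0369]
top 0.07 bbox [229.0433 129.2438] [282.3084 168.2969]
top 0.09 bbox [227.7573 106.8403] [281.5032 146.1806]
top 0.11 bbox [226.4486  84.0466] [280.6842 123.678 ]
button [0.4553 0.3717 0.0665] [ 0.3622 -0.2713  0.4297  0.0028]
[array([0.4539, 0.3712, 0.072 ]), array([0.4594, 0.3723, 0.072 ])]
tin [0.4053 0.1867 0.06  ] block [ 0.3822 -0.1736  0.03  ]
sill  [array([0.4871, 0.1883, 0.04  ]), array([ 0.4659, -0.1553,  0.04  ])]
base front [array([0.4539, 0.2283, 0.02  ]), array([ 0.4315, -0.1897,  0.02  ])]
water [0.6661 0.4448 0.12  ]
```

```bash
cat >> vis.py <<'E'
L=np.array([0.5136,0.0169,0.1089]);A=axes(np.radians(-3.93));DZ=.126
def R(sg,tilt=0):
    from scipy.spatial.transform import Rotation as Ro
    y=sg*A[:,1];z=A[:,0];M=np.c_[np.cross(y,z),y,z];return Ro.from_rotvec(A[:,1]*np.radians(tilt)).as_matrix()@M
E
python3 - <<'E'
from vis import *
print(arm.current_joint_positions())
for sg in(1,-1):
  for q in((-.2,0,-.03),(-.1,0,-.03),(-.002,0,-.03),(-.002,0,-.023+DZ/2),(-.002,0,-.023+DZ),(-.15,0,-.03+DZ)):
    print(sg,q,L+A@q,arm.solve_ik(L+A@q,R(sg)))
D=np.array([[-1,0,0],[0,1,0],[0,0,-1.]])
print(arm.solve_ik([.25,.38,.35],arm.current_tool_rot()),arm.solve_ik([.457,.372,.15],D))
E
```

```text
[67.8108 28.3104 77.1221 -0.0005 74.6281 -5.4717]
1 (-0.2, 0, -0.03) [0.3513 0.028  0.2291] [  -9.6677  -14.6549  143.8486   34.3583    7.1957 -128.2114]
1 (-0.1, 0, -0.03) [0.4219 0.0232 0.1584] [ -6.8618  15.8583 149.5437 175.905   30.4283  91.4585]
1 (-0.002, 0, -0.03) [0.491  0.0185 0.0891] [ -5.9198  36.2881 146.6016 178.1034  47.888   89.8648]
1 (-0.002, 0, 0.04) [0.5404 0.0151 0.1386] [ -5.5493  22.1885 134.9706 176.9655  22.1758  91.6653]
1 (-0.002, 0, 0.10300000000000001) [0.5848 0.012  0.1831] [ -5.3171  16.2969 125.7805 172.0807   7.1364  96.8778]
1 (-0.15, 0, 0.096) [0.4755 0.0195 0.2828] [ -6.0742  -6.9474 127.2163   5.934   14.8271 -97.2543]
-1 (-0.2, 0, -0.03) [0.3513 0.028  0.2291] [ -9.6677 -14.6549 143.8486  34.3583   7.1957  51.7886]
-1 (-0.1, 0, -0.03) [0.4219 0.0232 0.1584] [ -6.8618  15.8583 149.5437 175.905   30.4283 -88.5415]
-1 (-0.002, 0, -0.03) [0.491  0.0185 0.0891] [ -5.9198  36.2881 146.6016 178.1034  47.888  -90.1352]
-1 (-0.002, 0, 0.04) [0.5404 0.0151 0.1386] [ -5.5493  22.1885 134.9706 176.9655  22.1758 -88.3347]
-1 (-0.002, 0, 0.10300000000000001) [0.5848 0.012  0.1831] [ -5.3171  16.2969 125.7805 172.0807   7.1364 -83.1222]
-1 (-0.15, 0, 0.096) [0.4755 0.0195 0.2828] [ -6.0742  -6.9474 127.2163   5.934   14.8271  82.7457]
[ 49.1471   6.4137  83.4526  -0.0199  90.1909 -24.1357] [ 33.3407  27.3799  84.7245  -0.      67.8956 -56.6593]
```

```bash
cat >> vis.py <<'E'
TILT=-20
def tip(x,z,back=0,sg=1):
    "TCP that puts the fingers' upper tip edge at lip-frame (x,0,z), drawn back along the tool"
    M=R(sg,TILT);u=M[:,0]*np.sign(M[:,0]@A[:,2]);return L+A@[x,0,z]-.016*u-back*M[:,2]
E
python3 - <<'E'
from vis import *
import vis
for vis.TILT in(-20,-28):
 for sg in(1,-1):
  for x,z,b in((-.003,-.015,.13),(-.003,-.015,.0),(-.003,-.007+DZ/2,0),(-.003,-.007+DZ,0),(-.003,-.012+DZ,.13)):
    p=tip(x,z,b,sg);print(vis.TILT,sg,p,arm.solve_ik(p,R(sg,vis.TILT)))
E
```

```text
-20 1 [0.3766 0.0263 0.1409] None
-20 1 [0.4942 0.0182 0.0859] None
-20 1 [0.5442 0.0148 0.1361] None
-20 1 [0.5887 0.0117 0.1807] [ -5.7386  39.066  143.9843 178.2327  68.0489  89.8963]
-20 1 [0.4676 0.0201 0.2321] None
-20 -1 [0.3766 0.0263 0.1409] None
-20 -1 [0.4942 0.0182 0.0859] None
-20 -1 [0.5442 0.0148 0.1361] None
-20 -1 [0.5887 0.0117 0.1807] [ -5.7386  39.066  143.9843 178.2327  68.0489 -90.1037]
-20 -1 [0.4676 0.0201 0.2321] None
-28 1 [0.3722 0.0266 0.1231] None
-28 1 [0.4962 0.0181 0.0851] None
-28 1 [0.5463 0.0147 0.1353] None
-28 1 [0.5908 0.0116 0.1799] [ -5.8782  57.3468 150.0856 178.1057 100.4175  89.0875]
-28 1 [0.4632 0.0204 0.2143] None
-28 -1 [0.3722 0.0266 0.1231] None
-28 -1 [0.4962 0.0181 0.0851] None
-28 -1 [0.5463 0.0147 0.1353] None
-28 -1 [0.5908 0.0116 0.1799] [ -5.8782  57.3468 150.0856 178.1057 100.4175 -90.9125]
-28 -1 [0.4632 0.0204 0.2143] None
```

```bash
python3 - <<'E'
from vis import *
import vis
for vis.TILT in(15,20,25,30,35):
  for x,z,b in((-.01,-.03,.13),(-.01,-.03,.0),(-.01,-.007+DZ/2,0),(-.01,-.0+DZ,0),(-.01,-.02+DZ,.13)):
    p=tip(x,z,b,1);q=arm.solve_ik(p,R(1,vis.TILT));print(vis.TILT,p,q)
E
```

```text
15 [0.4067 0.0242 0.1993] [ -5.9695  -2.8954 129.0318   2.5173  23.8999 -94.0681]
15 [0.4716 0.0198 0.0868] None
15 [0.5322 0.0156 0.1476] [ -5.2081  14.4949 120.5843   2.4792  14.9404 -93.5024]
15 [0.5816 0.0122 0.1971] [ -5.0446  12.7105 110.7523   1.2469  26.5474 -92.0808]
15 [0.5027 0.0177 0.2955] [ -5.3312  -2.401  109.5452   1.0298  42.8679 -91.9683]
20 [0.4161 0.0236 0.2058] [ -5.6511  -1.6315 122.9505   1.3109  33.6978 -92.6506]
20 [0.4709 0.0198 0.088 ] [ -5.3413  18.9432 127.8887   4.187    8.1963 -95.4235]
20 [0.5316 0.0157 0.1488] [ -5.107   14.529  115.8115   1.1918  24.6688 -92.1498]
20 [0.581  0.0123 0.1983] [ -4.967   13.5068 105.9677   0.7541  35.5314 -91.5535]
20 [0.512 0.017 0.302] [ -5.1735   0.0598 103.4781   0.6717  51.4692 -91.5455]
25 [0.426  0.0229 0.2114] [ -5.4099   0.4681 117.0869   0.7498  42.4536 -91.9439]
25 [0.4704 0.0199 0.0893] [ -5.2139  18.3916 123.0374   1.3781  18.5806 -92.5128]
25 [0.5311 0.0157 0.1501] [ -5.0171  15.2475 111.0816   0.6705  33.676  -91.5796]
25 [0.5804 0.0123 0.1996] [ -4.8966  14.807  101.1783   0.4757  44.0182 -91.2504]
25 [0.
[... 195 characters left out ...]
18.7163 118.3036   0.6476  27.9847 -91.7059]
30 [0.5306 0.0157 0.1514] [ -4.9374  16.5042 106.3898   0.3888  42.1089 -91.2615]
30 [0.58   0.0123 0.2009] [ -4.833   16.5185  96.3877   0.2962  52.096  -91.0542]
30 [0.5323 0.0156 0.3124] [ -4.9334   6.22    91.4123   0.2813  67.3701 -91.0774]
35 [0.4471 0.0215 0.22  ] [ -5.0738   6.2133 105.7368   0.2341  58.0521 -91.2503]
35 [0.4697 0.0199 0.092 ] [ -5.0092  19.699  113.6623   0.314   36.6409 -91.3148]
35 [0.5303 0.0158 0.1528] [ -4.8667  18.1897 101.7337   0.2121  50.0781 -91.0586]
35 [0.5797 0.0124 0.2023] [ -4.7759  18.5684  91.5986   0.1699  59.8342 -90.9184]
35 [0.5431 0.0149 0.3162] [ -4.8415   9.7542  85.3686   0.1639  74.8784 -90.9404]
```

```bash
cat >> vis.py <<'E'
TILT=25;RT=R(1,25)
def say(t): print(t,"t",arm.current_t(),"F",arm.current_force(),"lipframe TCP",A.T@(arm.current_ee_pos()-L))
E
python3 - <<'E'
from vis import *
arm.grip(0);print(arm.current_width())
arm.move_to([.25,.38,.35],arm.current_tool_rot())
arm.move_to(tip(0,-.027,.13),RT);say("pre")
arm.move_l(tip(0,-.027),feed=.1);say("in")
import cv2
for d in(-.012,.0,.02,.06,DZ-.03):
    arm.move_l(tip(0,-.0187+d),feed=.05);say(d)
for n,(x,y) in {"side":(290,215),"top":(180,180)}.items():
    cv2.imwrite(f"pics/{n}1.png",arm.snapshot(n)[:,:,::-1])
a=cv2.imread("pics/side1.png")[215:365,255:445];b=cv2.imread("pics/top1.png")[150:270,210:390]
cv2.imwrite("pics/c1.png",np.vstack([cv2.resize(q,(600,300 if k else 460),interpolation=cv2.INTER_CUBIC)[:,:] for k,q in enumerate((a,b))])[:,:])
E
```

```text
0.00036660930385547653
pre t 4.1083 F [ 0.7959  0.0262 -0.1082] lipframe TCP [-0.1244  0.0006  0.0138]
in t 5.5583 F [-0.0468 -0.7197 -0.0033] lipframe TCP [-0.007   0.     -0.0411]
-0.012 t 5.8083 F [-0.0843  0.0832 -0.2355] lipframe TCP [-0.007   0.     -0.0454]
0.0 t 6.2 F [-0.7403  0.2305 -0.3332] lipframe TCP [-0.0067 -0.     -0.0327]
0.02 t 6.75 F [-0.0335  0.0624 -0.3551] lipframe TCP [-0.0066  0.     -0.0126]
0.06 t 7.7 F [-0.2865 -0.5544  0.4567] lipframe TCP [-0.0066 -0.      0.0271]
0.096 t 8.5667 F [-0.291  -0.1241  0.5831] lipframe TCP [-0.0067 -0.      0.0631]
```

View pics/side1.png

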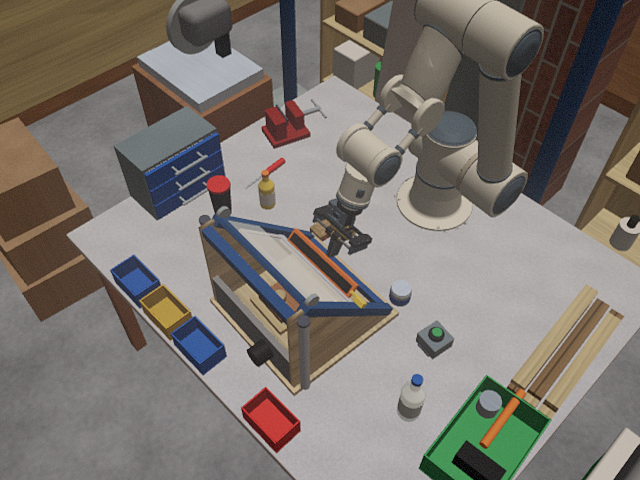

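The window has come up, with the lip now around (322,262) in the side view. I'll crop in on the lip and marker.

```bash
cat > crop.py <<'E'
import cv2,sys,numpy as np
k=sys.argv[1];a=cv2.imread(f"pics/side{k}.png")[225:320,270:390];b=cv2.imread(f"pics/top{k}.png")[175:260,230:380]
f=lambda q:cv2.resize(q,None,fx=4,fy=4,interpolation=cv2.INTER_CUBIC)
a,b=f(a),f(b);a=cv2.resize(a,None,fx=.52,fy=.52) if 0 else a
cv2.imwrite(f"pics/cs{k}.png",a);cv2.imwrite(f"pics/ct{k}.png",b)
o=np.zeros((600,800,3),np.uint8);o[:300,:480]=a[80:380];o[300:600,:600]=b[:300];cv2.imwrite(f"pics/c{k}.png",o)
# composite: side (u,v)->image (u+.5)/4-.5+(270,245); top (u,v-300)->+(230,175)
E
python3 crop.py 1
```

```text
(no output)
```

View pics/c1.png

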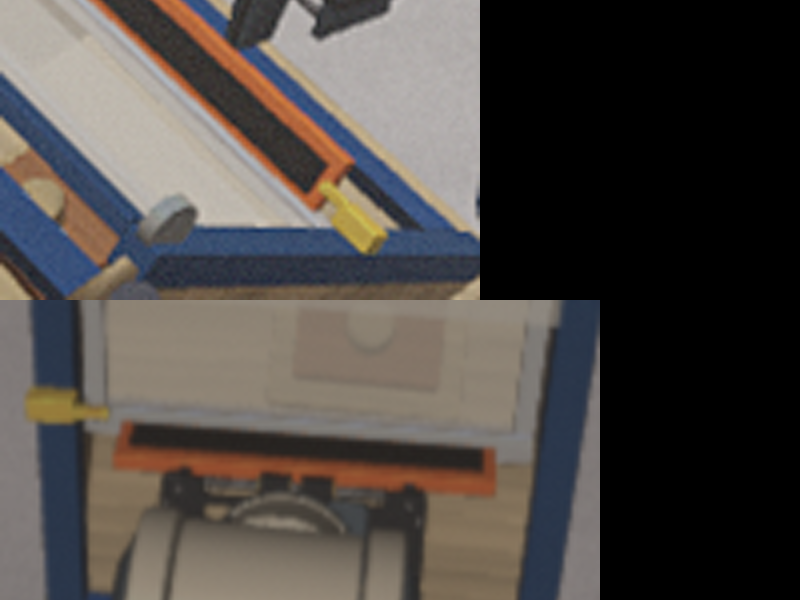

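The lip's +y end is at composite (355,160) in the side view and (113,468) in the top view. It sits about 30 mm short of the clip, whose nib is at (107,412) in the top view. Next I'll fit lip, travel and marker together.

```bash
cat > fit.py <<'E'
from vis import *
def im(n,uv): # composite px -> image px
    return np.array([(uv[0]+.5)/4-.5,(uv[1]-(300 if n=="top" else 0)+.5)/4-.5])+((270,245) if n=="side" else (230,175))
lip=[(0,"side",(-.025,-.14,.007),up("side",(95,65))[0]),(0,"side",(-.025,.14,.007),up("side",(335,290))[0]),
 (0,"top",(-.025,.14,-.007),up("top",(318,254))[0]),(0,"top",(-.025,-.14,-.007),up("top",(683,280))[0]),
 (1,"side",(-.025,.14,.007),im("side",(355,160))),(1,"top",(-.025,.14,-.007),im("top",(113,468))),(1,"top",(-.025,-.14,-.007),im("top",(496,494)))]
def bb(n,P): u=proj(n,P);return np.r_[u.min(0),u.max(0)]
mt=[np.r_[up("top",(225,67))[0],up("top",(277,104))[0]],np.r_[im("top",(25,387)),im("top",(77,424))]]
ms=[np.r_[up("side",(305,352))[0][0],up("side",(290,375))[0][1]],np.r_[im("side",(388,235))[0],im("side",(365,252))[1]]]
def f(p):
    L,Ax,t,m=p[:3],axes(p[3]),p[4],p[5];B=L+Ax@[0,.187,m]+BOX@Ax.T;T,S=bb("top",B),bb("side",B)
    return np.concatenate([(proj(n,L+Ax@(np.array(q)+[0,0,k*t]))-uv)[0] for k,n,q,uv in lip]+[(T-o)[[0,1,3]] for o in mt]+[(S[2:]-o) for o in ms])
r=least_squares(f,[*L,-.07,.09,.126],loss="soft_l1")
print(r.x);print(r.fun)
Ax=axes(r.x[3])
for n in C: print(n,"mark",proj(n,r.x[:3]+Ax@[0,.187,r.x[5]]),"sd",)
J=r.jac;print("sd",np.sqrt(np.diag(np.linalg.inv(J.T@J)))*.5, "remaining",r.x[5]-r.x[4])
E
python3 fit.py
```

```text
[ 0.5133  0.0156  0.1113 -0.061   0.0992  0.128 ]
[-1.6443 -0.3783 -0.7315 -1.486  -0.3856  0.6135 -0.1776  0.5121 -1.764
  0.0494  0.0282  0.1681 -0.2696  0.3427  0.0949 -0.5569  0.1014  0.0949
 -0.5569  0.1014  1.3749  0.332   0.6249  1.082 ]
side mark [[359.3111 302.0367]] sd
top mark [[242.8929 200.7666]] sd
sd [0.0011 0.0006 0.0017 0.0049 0.002  0.0021] remaining 0.028837717512322725
```

```bash
python3 - <<'E'
from vis import *
import cv2
arm.move_l(arm.current_ee_pos()+.025*A[:,2],feed=.04);say("push")
for n in C: cv2.imwrite(f"pics/{n}2.png",arm.snapshot(n)[:,:,::-1])
E
python3 crop.py 2
```

```text
push t 9.4417 F [-0.5035 -1.1477  0.321 ] lipframe TCP [-0.0066 -0.0001  0.0883]
```

View pics/c2.png

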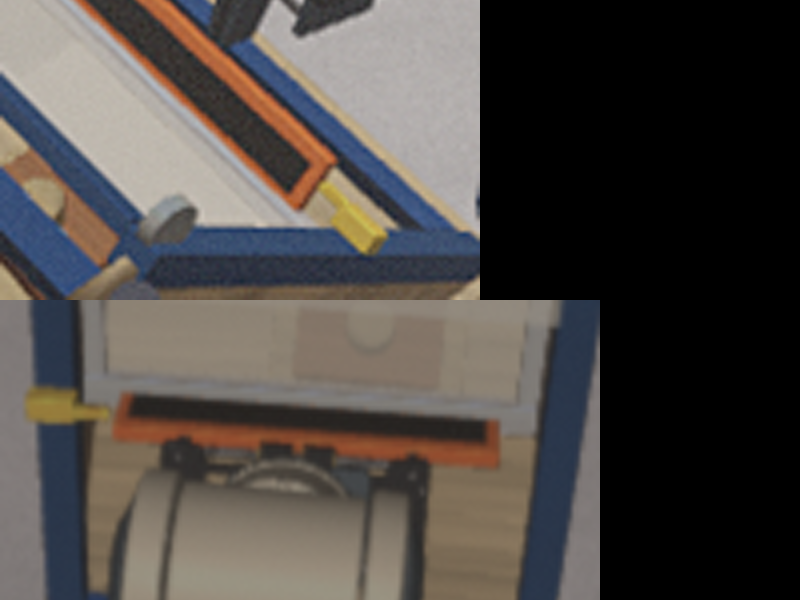

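```bash
cat > fit2.py <<'E'
exec(open("fit.py").read().split("r=least_squares")[0])
lip+=[(2,"side",(-.025,.14,.007),im("side",(338,157))),(2,"top",(-.025,.14,-.007),im("top",(113,440))),(2,"top",(-.025,-.14,-.007),im("top",(499,467)))]
def g(p):
    L,Ax,t,m,o=p[:3],axes(p[3]),[0,p[4],p[4]+.0252],p[5],dict(side=p[6:8],top=p[8:10])
    B=L+Ax@[0,.187,m]+BOX@Ax.T;T,S=bb("top",B)+np.tile(o["top"],2),bb("side",B)+np.tile(o["side"],2)
    return np.concatenate([(proj(n,L+Ax@(np.array(q)+[0,0,t[k]]))-uv)[0]+o[n] for k,n,q,uv in lip]+[(T-w)[[0,1,3]] for w in mt]+[(S[2:]-w) for w in ms]+[p[6:]/1.5])
r=least_squares(g,[*L,-.07,.09,.126,0,0,0,0],loss="soft_l1");J=r.jac
print(r.x);print(r.fun);print("remaining",(r.x[5]-r.x[4]-.0252)*1e3,"sd",np.sqrt(np.linalg.inv(J.T@J)[[4,5],[4,5]])*.5)
for n in C: # per view: remaining from this view's lip +y corner against the clip
  d=[u-proj(n,r.x[:3]+axes(r.x[3])@(np.array(q)+[0,0,r.x[5]]))[0]-r.x[6:8 ] if n=="side" else u-proj(n,r.x[:3]+axes(r.x[3])@(np.array(q)+[0,0,r.x[5]]))[0]-r.x[8:] for k,nn,q,u in lip if k==2 and nn==n]
  print(n,"px from level",d)
E
python3 fit2.py
```

```text
[ 0.5124  0.0152  0.1108 -0.0605  0.098   0.1275  0.5943  0.0468  0.0145
 -0.5994]
[-0.9358 -0.4352 -0.0117 -1.6022 -0.2447  0.355  -0.0558  0.2073 -0.8122
 -0.0538  0.1739  0.28   -0.1966  0.4031 -0.8715  0.4366 -0.0516  0.0696
 -0.103   0.0161  0.2377 -0.6273  0.0219  0.2377 -0.6273  0.0219  2.2131
  0.1965  1.4631  0.9465  0.3962  0.0312  0.0097 -0.3996]
remaining 4.351357350729349 sd [0.0016 0.0019]
side px from level [array([ 1.6263, -0.3911])]
top px from level [array([0.0911, 1.1919]), array([-0.0446,  1.2325])]
```

The lip is now nearly level: nib (107,412) against lip end (113,400–440) in the top composite. The clip doesn't fit well in the side view, so I'll overlay the fitted model on a larger zoom.

```bash
cat > over.py <<'E'
import sys,cv2
exec(open("fit2.py").read().split("print(r.x)")[0])
k,lz=sys.argv[1],float(sys.argv[2]);x=r.x;Lp,Ax=x[:3],axes(x[3])
def draw(n,c,w,h,s):
    o=x[6:8] if n=="side" else x[8:10]
    I=cv2.resize(cv2.imread(f"pics/{n}{k}.png")[c[1]:c[1]+h,c[0]:c[0]+w],None,fx=s,fy=s,interpolation=cv2.INTER_CUBIC)
    I=cv2.convertScaleAbs(I,alpha=1.5)
    for ctr,sz,col in(((0,.187,x[5]),BOX,(255,0,255)),((-.0055,0,lz),BOX/[.009,.018,.01]*[.0195,.14,.007],(0,255,0))):
        P=((proj(n,Lp+Ax@np.array(ctr)+sz@Ax.T)+o-c+.5)*s-.5)
        for i in range(8):
            for b in(1,2,4):
                if not i&b: cv2.line(I,*[tuple(int(v) for v in P[j].round()) for j in(i,i|b)],col,1)
    return I
a=draw("side",np.array([335,275]),40,40,10);b=draw("top",np.array([230,188]),40,40,10)
cv2.imwrite(f"pics/o{k}.png",np.hstack([a,b]))
E
python3 over.py 2 .1232
```

```text
(no output)
```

View pics/o2.png

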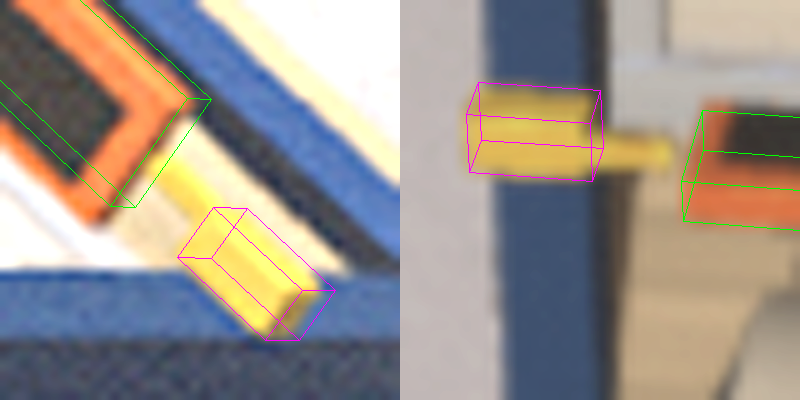

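The model fits the lip in both views. The clip also fits: left edge (178,258)–(268,340) in the side zoom, and rows 90–182 against the model's 83–181 in the top zoom. As an independent check I'll triangulate the nib tip, seen at (158,168) side zoom and (270,153) top zoom.

```bash
cat > nib.py <<'E'
exec(open("fit2.py").read().split("print(r.x)")[0])
x=r.x;Lp,Ax=x[:3],axes(x[3])
for s,t in(((158,168),(270,153)),((150,160),(270,153)),((190,195),(200,151))):
    o={"side":(np.array(s)+.5)/10-.5+[335,275]-x[6:8],"top":(np.array(t)+.5)/10-.5+[230,188]-x[8:10]}
    q=least_squares(lambda q:np.concatenate([(proj(n,Lp+Ax@q)-o[n])[0] for n in o]),[0,.16,.12]);print("nib lip-frame",q.x,q.fun,"z minus fitted mark",(q.x[2]-x[5])*1e3)
# with y fixed per view: z given x=-8mm from the top image only
import cv2
for n in C:
    I=cv2.cvtColor(cv2.imread(f"pics/{n}2.png"),cv2.COLOR_BGR2HSV);c=(335,275) if n=="side" else (230,188)
    m=cv2.inRange(I,(20,120,90),(34,255,255))[c[1]:c[1]+40,c[0]:c[0]+40];v,u=np.nonzero(m)
    print(n,m.sum()//255,"yellow centroid",u.mean()+c[0],v.mean()+c[1],"model mark centre",proj(n,Lp+Ax@[0,.187,x[5]])+(x[6:8] if n=="side" else x[8:]))
    for r_ in m: print("".join(".#"[p>0] for p in r_)) if r_.any() else None
E
python3 nib.py
```

```text
nib lip-frame [-0.0038  0.1454  0.1271] [ 0.5551  0.076   0.464  -0.349 ] z minus fitted mark -0.4486809976966821
nib lip-frame [-0.0054  0.144   0.1291] [ 0.9862  0.1357  0.8236 -0.6196] z minus fitted mark 1.5510611036096966
nib lip-frame [-0.0075  0.1626  0.1309] [ 1.5812  0.2055  1.3239 -0.9957] z minus fitted mark 3.350232910602491
side 114 yellow centroid 357.9035087719298 299.9035087719298 model mark centre [[360.1548 301.9084]]Traceback (most recent call last):
  File "nib.py", line 12, in <module>
    for r_ in m: print("".join(".#"[p>0] for p in r_)) if r_.any() else None
                       ~~~~~~~^^^^^^^^^^^^^^^^^^^^^^^
  File "nib.py", line 12, in <genexpr>
    for r_ in m: print("".join(".#"[p>0] for p in r_)) if r_.any() else None
                               ~~~~^^^^^
TypeError: string indices must be integers, not 'numpy.bool'
```

```bash
python3 - <<'E'
from vis import *
import cv2
arm.move_l(arm.current_ee_pos()+.0048*A[:,2],feed=.02);say("push")
for n in C: cv2.imwrite(f"pics/{n}3.png",arm.snapshot(n)[:,:,::-1])
E
python3 over.py 3 .1280
```

```text
push t 9.9417 F [-1.4206 -0.4011 -0.3999] lipframe TCP [-0.0066  0.      0.0929]
```

View pics/o3.png

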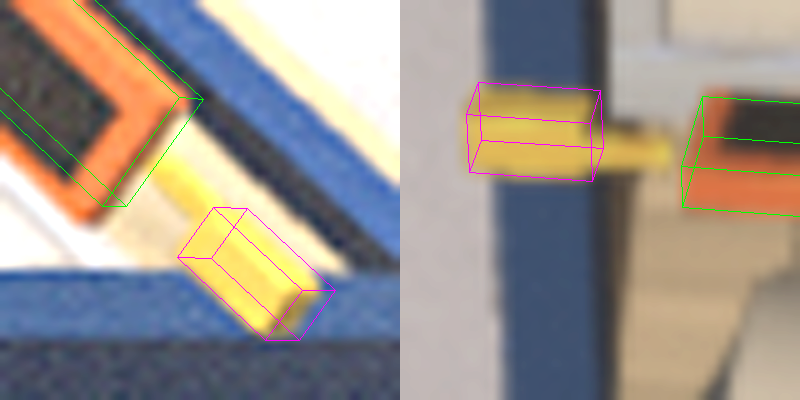

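The lip end now straddles the nib axis in both views: side zoom nib (155,160) against lip end face 140–162, and top zoom nib row 153 against end-face centre about 151. I'll withdraw downslope and then out, and press the button.

```bash
python3 - <<'E'
from vis import *
import cv2
p=arm.current_ee_pos()
arm.move_l(p-.01*A[:,2],feed=.03);arm.move_l(arm.current_ee_pos()-.18*RT[:,2],feed=.15);say("out")
for n in C: cv2.imwrite(f"pics/{n}4.png",arm.snapshot(n)[:,:,::-1])
D=np.array([[-1,0,0],[0,1,0],[0,0,-1.]])
arm.move_to([.456,.372,.28],D);arm.move_l([.456,.372,.095],feed=.12)
arm.sleep(.3);F0=arm.current_force();print(F0,arm.current_ee_pos())
z=.078
while z>.060:
    arm.move_l([.456,.372,z],feed=.02);F=arm.current_force()-F0;print(round(z,4),arm.current_ee_pos()[2],F)
    if F[2]>11: break
    z-=.0015
print(arm.current_t())
for n in C: cv2.imwrite(f"pics/{n}5.png",arm.snapshot(n)[:,:,::-1])
E
python3 over.py 4 .1280
```

```text
out t 11.875 F [0.2966 0.5976 0.2107] lipframe TCP [-0.1693 -0.      0.1582]
[0.1695 0.5015 0.0326] [0.4561 0.3721 0.0952]
0.078 0.0781204457620398 [ 0.1794 -0.3154  0.2552]
0.0765 0.0764557354086243 [-0.7332 -0.8151  0.0179]
0.075 0.07490191896177692 [ 0.5892 -0.5343 -0.5044]
0.0735 0.07340683149687093 [ 0.0511 -0.873   0.7905]
0.072 0.07188217740633755 [-0.0139 -0.14   -0.4868]
0.0705 0.07039135762288984 [ 0.1517 -0.1328  0.4944]
0.069 0.06887459039415234 [-0.2432 -0.1759  0.3044]
0.0675 0.06740558770638841 [-0.276  -1.0928  0.1239]
0.066 0.06590299987046266 [-1.1519 -1.6104 -0.1327]
0.0645 0.06440073057917065 [-0.256  -1.0448  0.922 ]
0.063 0.06289178980629934 [0.0404 0.8238 0.2868]
0.0615 0.061382339992053385 [-0.9067  0.5177 -0.2514]
19.0667
```

View pics/o4.png

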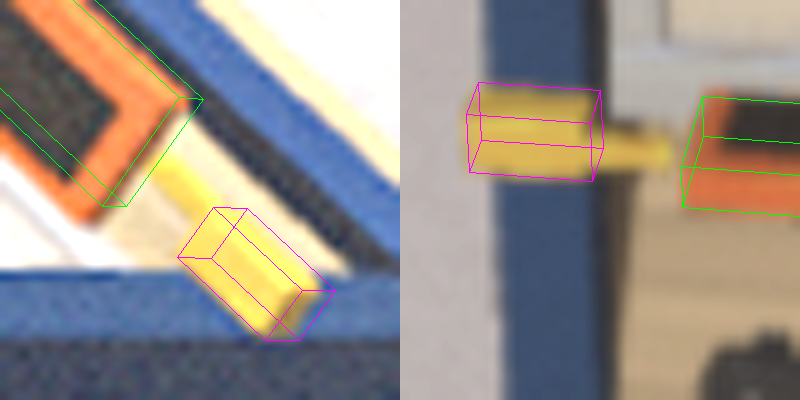

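The lip stayed put after I withdrew. The press shows no reaction down to z = 0.061, so I need to look at the button.

```bash
python3 - <<'E'
import cv2,numpy as np
f=lambda n,x,y:cv2.resize(cv2.imread(f"pics/{n}5.png")[y:y+80,x:x+80],None,fx=5,fy=5,interpolation=cv2.INTER_CUBIC)
cv2.imwrite("pics/b5.png",np.hstack([f("side",395,290),f("top",155,220)]))
E
```

```text
(no output)
```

View pics/b5.png

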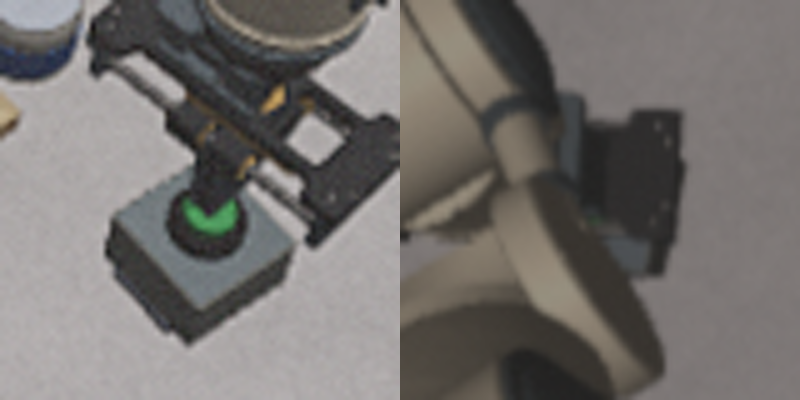

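```bash
python3 - <<'E'
from vis import *
p=arm.current_ee_pos();print(p)
for n,c in(("side",(395,290)),("top",(155,220))):
    print(n,"TCP zoom px",(proj(n,p)-c+.5)*5,"button .072",(proj(n,[.456,.372,.072])-c+.5)*5,(proj(n,[.456,.372,.066])-c+.5)*5)
print(arm.current_force(),arm.current_tau(),arm.current_joint_positions())
arm.sleep(.2);print(arm.current_force())
z=p[2]
for dz in(.0015,.003):
    arm.move_l([.456,.372,z-dz-.0001],feed=.02);arm.sleep(.1);print(arm.current_ee_pos(),arm.current_force(),arm.current_tau())
E
```

```text
[0.456  0.372  0.0615]
side TCP zoom px [[211.0757 216.1187]] button .072 [[213.9035 206.9112]] [[212.3033 212.1524]]
top TCP zoom px [[191.6028 198.866 ]] button .072 [[187.1051 197.2428]] [[189.6909 198.2128]]
[-0.0265 -0.743  -0.2844] [  0.     -86.5189 -28.7319   0.0102   0.0815   0.    ] [ 33.3933  33.5097  89.8925  -0.0006  56.5945 -56.6073]
[ 0.4641  0.642  -0.9728]
[0.456  0.372  0.0599] [ 0.2459 -0.1772 -0.4934] [  0.0009 -86.5946 -28.608    0.0103   0.0812  -0.    ]
[0.456  0.372  0.0584] [-1.096  -0.3782 -0.6269] [ -0.0047 -86.6571 -28.4972   0.0099   0.0815   0.    ]
```

```bash
python3 - <<'E'
from vis import *
import cv2
cv2.imwrite("pics/side6.png",arm.snapshot("side")[:,:,::-1])
ms=[]
for k in(4,5,6):
    I=cv2.cvtColor(cv2.imread(f"pics/side{k}.png")[315:350,420:455],cv2.COLOR_BGR2HSV)
    m=cv2.inRange(I,(50,110,60),(80,255,255))>0;v,u=np.nonzero(m);print(k,m.sum(),"u",u.min()+420,u.max()+420,"v",v.min()+315,v.max()+315);ms.append(m[5:26,5:30])
for rows in zip(*ms): print("   ".join("".join("#" if p else "." for p in r) for r in rows))
# dark finger pixels around the button (value < 60)
for k in(4,6):
    I=cv2.imread(f"pics/side{k}.png")[315:350,425:452].max(2);print();[print(" ".join(f"{p:3d}" for p in r)) for r in I[5:28]]
E
```

```text
4 69 u 432 441 v 327 336
5 40 u 432 441 v 330 336
6 37 u 432 441 v 330 336
.........................   .........................   .........................
.........................   .........................   .........................
.........................   .........................   .........................
.........................   .........................   .........................
.........................   .........................   .........................
.........................   .........................   .........................
.........................   .........................   .........................
..........#..............   .........................   .........................
.........#####...........   .........................   .........................
........########.........   .........................   .........................
.......##########........   .......#........#........   ................#........
.......##########........   .......##......##........   .......#.......##........
.......##########........   .......###...
[... 4966 characters left out ...]
  97  60  53  55  58  94 128 122 122 121 119 125 126
127 122 127 122  44  35  50  52  53  55  63  63  60  60  57  48  51  46  72 124 134 122 120 123 120 123 120
129 130 128 124  89  47  45  51  52  55  50  55  51  55  59  44  46  50  85 129 121 123 122 123 122 125 126
125 123 128 131 124  88  46  37  47  42  51  56  59  52  54  54  43  67 111 129 124 124 125 118 125 126 115
122 129 129 124 125 125  84  60  40  41  46  41  41  41  45  40  62 112 123 125 125 127 124 124 124 121 108
103 123 128 123 125 123 133 103  79  65  65  53  50  52  70  89 108 130 127 122 126 126 125 123 113 105  74
 71 102 122 129 127 127 124 132 129 113 113  99  99 102 120 128 129 126 126 122 121 126 121 111  96  63  57
```

The green disc's lower edge hasn't moved, so the button isn't pressed yet. In the image the fingertip still sits above it, higher than the reported TCP suggests. I'll keep going down in small steps guarded by force.

```bash
python3 - <<'E'
from vis import *
import cv2
z=.057;fz=lambda:np.mean([arm.current_force()[2] for _ in range(6)])
print(arm.current_t(),fz())
while z>.036:
    arm.move_l([.456,.372,z],feed=.02);F=fz();print(round(z,4),round(arm.current_ee_pos()[2],4),round(F,2),round(arm.current_tau()[1],2))
    if F>9: break
    z-=.001
print(arm.current_t())
cv2.imwrite("pics/side7.png",arm.snapshot("side")[:,:,::-1])
I=cv2.cvtColor(cv2.imread("pics/side7.png")[315:350,420:455],cv2.COLOR_BGR2HSV)
m=cv2.inRange(I,(50,110,60),(80,255,255))>0
for r in m[5:28,5:30]: print("".join("#" if p else "." for p in r))
E
```

```text
20.1167 -0.27792579201990025
0.057 0.0569 0.2 -86.71
0.056 0.0559 0.54 -86.76
0.055 0.0549 -0.16 -86.81
0.054 0.0539 -0.05 -86.85
0.053 0.0529 0.11 -86.89
0.052 0.052 0.32 -86.93
0.051 0.0509 -0.35 -86.98
0.05 0.0499 -0.5 -87.02
0.049 0.0489 -0.31 -87.06
0.048 0.0479 0.52 -87.11
0.047 0.0469 -0.39 -87.15
0.046 0.0459 0.06 -87.19
0.045 0.0449 -0.69 -87.23
0.044 0.0439 0.64 -87.28
0.043 0.0429 0.61 -87.32
0.042 0.042 1.75 -86.39
0.041 0.041 2.13 -86.1
0.04 0.04 2.17 -85.75
0.039 0.039 3.18 -85.41
0.038 0.038 3.62 -85.07
0.037 0.037 4.14 -84.74
25.3667
.........................
.........................
.........................
.........................
.........................
.........................
.........................
.........................
.........................
.........................
.........................
.........................
.........................
................#........
...............##........
..............###........
.............##..........
............#............
.........................
.........................
.........................
.........................
.........................
```

Contact starts at a reported z of about 0.042 and rises like a spring. I'll continue to the hard stop, then release and back away.

```bash
python3 - <<'E'
from vis import *
import cv2
z=.0365;fz=lambda:np.mean([arm.current_force()[2] for _ in range(6)])
while z>.029:
    arm.move_l([.456,.372,z],feed=.02);F=fz();print(round(z,4),round(arm.current_ee_pos()[2],4),round(F,2),round(arm.current_tau()[1],2))
    if F>14: break
    z-=.0007
cv2.imwrite("pics/side8.png",arm.snapshot("side")[:,:,::-1])
arm.sleep(.3);print(fz())
arm.move_l([.456,.372,.12],feed=.08);arm.move_l([.40,.372,.28],feed=.2);arm.move_l([.25,.38,.35],feed=.2);print(arm.current_t(),arm.current_force())
for n in C: cv2.imwrite(f"pics/{n}9.png",arm.snapshot(n)[:,:,::-1])
for k in(4,8,9):
    I=cv2.cvtColor(cv2.imread(f"pics/side{k}.png")[315:350,420:455],cv2.COLOR_BGR2HSV)
    m=cv2.inRange(I,(50,110,60),(80,255,255))>0;v,u=np.nonzero(m);print(k,m.sum(),v.max()+315 if m.any() else 0,u.mean(),v.mean())
d=lambda n:cv2.absdiff(cv2.imread(f"pics/{n}0.png"),cv2.imread(f"pics/{n}9.png")).max(2)>40
for n in C:
    for nm,P in dict(tin=[.405,.187,.05],block=[.382,-.174,.03],mark=L+A@[0,.187,.1275],water=[.666,.445,.15],button=[.456,.372,.07]).items():
        u,v=proj(n,P)[0].astype(int);print(n,nm,d(n)[v-10:v+11,u-10:u+11].sum(),end="; ")
a=cv2.imread("pics/side9.png");b=cv2.imread("pics/top9.png")
f=lambda q,w,h,s:cv2.resize(q,(w,h),interpolation=cv2.INTER_CUBIC)
o=np.zeros((600,800,3),np.uint8);o[:320,:400]=f(a[200:360,270:470],400,320,2);o[:320,400:]=f(b[150:310,170:370],400,320,2)
E
python3 over.py 9 .1280; python3 - <<'E'
import cv2,numpy as np
a=cv2.imread("pics/side9.png")[190:390,190:490];b=cv2.imread("pics/top9.png")[120:320,140:400]
o=cv2.imread("pics/o9.png")
p=np.hstack([cv2.resize(a,(400,267)),cv2.resize(b,(400,308))[:267]]);q=cv2.resize(o,(660,330))
cv2.imwrite("pics/f9.png",np.vstack([p,np.hstack([q,np.zeros((330,140,3),np.uint8)])]))
E
```

```text
0.0365 0.0365 4.59 -84.6
0.0358 0.0362 11.03 -81.32
0.0351 0.036 20.9 -76.1
21.21288541293647
29.7 [ 0.4448  0.5296 -0.2471]
4 69 336 16.608695652173914 16.55072463768116
8 10 337 19.7 20.1
9 73 336 16.684931506849313 16.698630136986303
side tin 0; side block 6; side mark 60; side water 0; side button 0; top tin 0; top block 0; top mark 7; top water 0; top button 0;
```

View pics/f9.png

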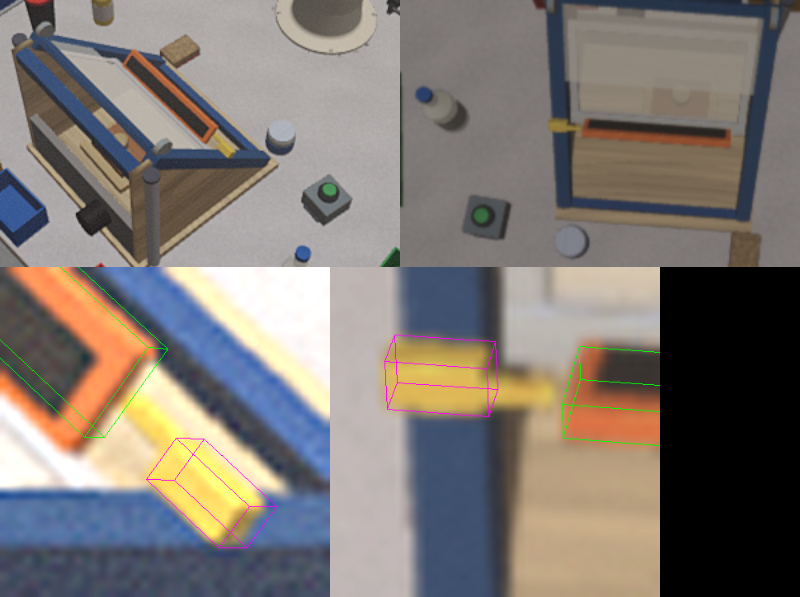

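The final picture shows the lip end level with the nib (composite rows about 391 and 392), the button back up, and the loose things where they were. Signing off.

```bash
python3 -c "
from rig import arm
arm.sign_off();print(arm.current_t())"
```

```text
the job is handed in; nothing more can be done
the job is handed in; nothing more can be done
```

I pushed the window up about 128 mm from beneath the lip with closed fingers. Then I pressed the green button to its hard stop, released it and moved the arm clear. The job was handed in at about 30 s.

**Window:** The last pictures from both cameras show the lip's end level with the marker's nib. I put the remaining error at about 2 mm, because the side and top views disagreed by that much on the clip. The lip stayed put when I withdrew, and the clip looks unmoved in both views.

**Button:** It rose like a spring to about 4.6 N, then hit a hard stop; I held it at 21 N. The green top was back in its original place afterwards.

**Loose things:** Comparing pictures from before and after showed no movement of the tin or water bottle. The sanding block showed none in the top view and only 6 changed pixels beside the hood in the side view. I checked the glue, cup, workpiece and screwdriver only by eye, where the last picture showed them.

**What disagreed:** Contact with the button came with the reported TCP about 25–30 mm lower than expected. With the fingers shut, the tips seem to end short of the reported TCP. The first press therefore stopped above the button, and I continued down with force guarding each step. The fingers probably reached less far under the lip than planned too, though the window followed them normally.

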